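# Close up the loaded dome press

### The job

A brass disc lies ready in the die of the hand press. Push the die slide fully home under the punch, with the disc still lying in its nest, then push the guard gate fully shut across the front. Pick nothing up, and leave everything else on the bench where it stands.

Things in the scene. Friction and masses are not known exactly. Their poses are not given: they have to be found in the camera images.
- press: cast-iron hand press fixed to the bench: bed 510 x 150 x 30 mm, C-frame, ram, dome punch, spoked wheel. Origin on the bench top, z up; its own +x runs from the open front to the column, its +y to the side of the gate's hinge post. In its frame the bed spans x -280 to +230 mm; fixed barred side guards at y = +-82 mm, x -158 to +122 mm, are 125 mm high. Only slide and gate move: the ram is locked up
- punch (a point): lowest point of the dome punch (64 mm across) on the ram, 95 mm above the bench; in the press's frame at x = +50 mm, y = 0. The head above it reaches forward to x = -2 mm and hangs above z = 190 mm, up to 440 mm with the ram. The spoked wheel, 218 mm across, stands upright at y = -125 mm, x -1 to +217 mm, z above 176 mm
- slide (a joint): the die slide in the bed, m: 0 = drawn fully out to the front (so at the start), 0.12 = fully home against its back stop. It moves along the press's own +x. It takes about 3 N to move and stays where it is left
- slide_face (a point): middle of the flat front face of the slide's upright push plate, 85 mm above the bench. The plate, 100 mm wide along the press's y, 12 mm thick, faces the open front (press -x) and rises from 44 mm to a rounded top edge 108 mm above the bench. At the start it lies at x = -260 mm, y = 0 in the press's frame, when home at x = -140 mm. Pushed towards press +x it drives the slide home
- nest (a point): centre of the nest on top of the die, which is a round steel block 100 mm across carried by the slide 190 mm behind the push plate's front face; nest floor 66 mm above the bench, 84 mm across, with a rim 5 mm high
- disc: flat round brass disc, 80 mm across, 3 mm thick, about 130 g, lying loose in the nest; origin at the centre of its underside. It must ride along in the nest
- gate (a joint): the hinged guard gate, rad: 0 = fully shut across the front of the press against its stop; grows as it swings out to the front and aside. Starts at 1.35 to 1.65. Stiff hinge (about 0.15 N m), stays where it is left. Viewed from above, closing turns it anticlockwise
- gate_hinge (a point): on the upright hinge axis of the gate, 85 mm above the bench; in the press's frame at x = -170 mm, y = +85 mm
- gate_pad (a point): outer face of the gate, 125 mm from the hinge axis, 85 mm above the bench, on its solid finger plate (115 to 170 mm from the axis). The gate is a flat barred steel frame 8 mm thick, 45 to 125 mm above the bench, 170 mm long. Shut, it lies along press y, outer face (to press -x) at x = -174 mm; at 1.57 it points along press -x, outer face to press +y. Pushed on the outer face it closes
- canopy_a: a finished brass pendant canopy standing loose on the bench: shallow dome 100 mm across, 36 mm high, with a 16 mm wide nipple on top to 48 mm; origin at the centre of its underside. Bystander
- canopy_b: a finished brass pendant canopy standing loose on the bench: shallow dome 100 mm across, 36 mm high, with a 16 mm wide nipple on top to 48 mm; origin at the centre of its underside. Bystander
- blanks: loose stack of five flat brass discs, 80 mm across, 15 mm high, on the bench in front of the press; origin under its centre. Bystander
- wax: small round tin 68 mm across, 50 mm high, loose on the bench; origin under its centre. Bystander
- shade: half-formed brass lampshade, an open dome 170 mm across at the foot and 90 mm high, loose on the bench; origin at the centre of its foot. Bystander
- mandrel: round steel bar, slightly waisted, 220 mm long along its own x, up to 28 mm thick, lying loose on the bench; origin under its middle. Bystander
- mallet: mallet with a horn handle lying loose on the bench, about 250 mm long along its own x, wooden head 52 mm thick and 85 mm long at its +x end; origin on the bench under its middle. Bystander
Things that resemble listed ones, but are neither listed nor needed, are in the scene too. There is more than one size of the disc; the one meant has the size given above.

How it is judged:
On the way, in this order (a step that is already met when the one before it is completed fails the run):
1. the slide is fully home with the disc in its nest (value of joint slide above 0.1165 m and distance between disc and nest below 0.005 m and angle between disc's own z axis and vertical below 0.06 rad), for 0.2 s.
2. the gate is fully shut (value of joint gate below 0.04 rad), for 0.2 s.
At the end, for the whole second after the job is handed in: the slide within 3.5 mm of its back stop (joint above 0.1165), the gate within 0.04 rad of shut, the disc lying flat and still in its nest (within 5 mm of its centre), every bystander within 20 mm of where it stood (all of step 1 and value of joint gate below 0.04 rad and linear speed of disc below 0.02 m/s and distance of each of canopy_a, canopy_b, blanks, wax, shade, mandrel, mallet from where it was at the start of the episode below 0.02 m); the robot touches nothing.
It fails at once if the gate is swung into the slide's way (below 1.0 rad) before the slide is home (value of joint gate below 1 rad and value of joint slide below 0.11 m).
It fails at once if the disc is lifted or leaves its nest (distance between disc and nest above 0.01 m).
It fails at once if a bystander is picked up (height (world z) of any of canopy_a, canopy_b, blanks, wax, shade, mandrel, mallet above 0.015 m).
It fails at once if a bystander is pushed out of its place (more than 20 mm) (distance of any of canopy_a, canopy_b, blanks, wax, shade, mandrel, mallet from where it was at the start of the episode above 0.02 m).
It also fails if it takes over 54 s, if anything falls off the work surface, if the arm or the gripper's body presses on something with over 40 N, if the wrist force passes 120 N, or if a joint passes its speed limit or range.

### The arm

A 6-joint arm with a two-finger parallel gripper is mounted at the origin on the work surface. World frame = base frame: x ahead of the robot, y to its left, z up, the work surface at z = 0. Lengths are in m, angles in rad, forces in N, time in s.
With the tool pointing down it reaches from about 0.225 to 0.725 m from the base axis. Payload 3.1 kg.
Tool frame: the origin (TCP) lies at the very end of the fingers, on their centre line; the grasp point (between the pads) lies 19 mm behind it; z points along the fingers, y is the line along which they close (so a half turn about z gives the same grasp; the last joint's range is limited). The gripper opens to 85 mm and grips with 20 to 120 N. Pads are 22 mm wide; open, the fingers measure 114 mm over their backs; the gripper's body (76 mm by 85 mm) begins 54 mm behind the grasp point. The pads swing forward as they close: fully open they stand 13 mm farther back than shut.
Start: joints at [1.145, 0.048, 0.099, 1.622, 0, 1.443], TCP at [0.154, 0.502, 0.231] pointing down, gripper open.
Joint ranges: [-2.91, 2.91], [-0.99, 1.94], [-1.21, 1.42], [-2.12, 2.29], [-1.49, 1.47], [-3.14, 3.14]. Speed limits (rad/s): [2.79, 2.79, 3.14, 3.14, 3.14, 3.14].

### API

Orientations are given as a rotation vector (axis times angle).
In Python, from station import r gives the robot as it stands. The module is installed in compiled form; this text tells all that it offers.
- The arm moves only by the tool jog_arm, never from a script. Its argument "increments" is a list of rows, each an object of numbers: "grip": the finger opening in m, from 0 to 0.0854; "tx", "ty", "tz": the shift along the world's x, y, z in m; "yaw": the turn about the world's z in degrees. A call has 1 to 20 rows; each row is the pose to reach, as a shift and turn from the pose commanded when the call began; what a row does not reach only later rows make up. A row lasts 1/10 s, in which the tool goes at most 50 mm and 8.59 degrees, less where a joint would pass 70% of its speed; a pose out of reach is approached as far as the arm can. A call with a gripper value outside its range is refused whole. The fingers move at their own pace and stop on an object; "squeeze" is the grip in N (left out, the last holds). Time passes only in rows, so rows that repeat a pose let the fingers close. It gives the time, the measured TCP pose, the force, the opening and the grip force at its end, in the units of the state.
- r.state(): the state, without advancing time (a new reading comes with each control period).
- r.capture(name): name is "scene" or "top" or "wrist"; returns the picture (384x512x3 uint8, blue, green, red); there is no depth.
- r.camera_model(name): a dict with "fovy" (degrees; the focal length in pixels is half the picture's height over the tangent of half this angle, whatever the lens; pixels are square), "cx", "cy" (the principal point, pixels), "view" (4x4, takes a point from world to camera coordinates); the wrist camera has in their place "T_tool_cam" (4x4, takes a point from camera to tool coordinates, whose origin is the TCP and whose axes are the flange's). Camera axes: x right, y down, z forward; pixel columns grow to the right and rows downward; lengths in m; the calibration is good to about 2 mm. A picture is of the moment at which its call begins: read the wrist's pose just before it. camera_model takes no time and is no camera call.
- r.hand_in(): hands the job in; it is judged then, once.
The state is a dict: "time": time; "joint_positions": joint angles; "dq": joint speeds; "joint_efforts": joint torques, N m; "tcp_pos": TCP position; "tool_rot": TCP orientation; "wrist_force": force on the tool from outside, world axes, zero at the start; "moment": the same for the moment, N m; "grip_width": finger opening in m; "gripper_force": force on a finger pad.
Only numpy, scipy, OpenCV 4.12 (cv2) and the standard library are available. Lean on these libraries where they do the work, as an engineer would, in place of code of your own. Each camera call takes 0.05 s, during which the arm holds its last target. There are 200 camera calls.

## Working session

There is one attempt and no reset: what is moved stays moved. The work goes in short steps, Python scripts to look and compute and a tool call to move; the robot and the scene stay as the last step left them, time stands still between calls to the robot, and variables do not carry over. Pictures are saved under pics/ and viewed, at most 10 in all, crops included, and the job is handed in when it is done.

Besides the shell and the picture viewer there is one more tool, called by a JSON object that holds its "method" and its "body", one argument or row to a line. jog_arm: Moves the arm, as the interface text tells. Its arguments: {"type":"object","properties":{"increments":{"type":"array"},"squeeze":{"type":"number"}},"required":["increments"]}

```bash
mkdir -p pics; python3 - <<'E'
from station import r
import cv2
for n in("scene","top"):
    cv2.imwrite(f"pics/{n}0.png",r.capture(n)); m=r.camera_model(n); print(n,m)
s=r.state();print(s['time'],s['tcp_pos'],s['tool_rot'],s['wrist_force'])
E
```

```text
scene {'fovy': 56.33719404218115, 'cx': 253.27625868437102, 'cy': 189.00375204366784, 'view': array([[ 0.31019098,  0.95055127, -0.01529196, -0.12070397],
       [ 0.79552892, -0.26834252, -0.54325504, -0.45918719],
       [-0.52049525,  0.15634762, -0.83942845,  1.54280607],
       [ 0.        ,  0.        ,  0.        ,  1.        ]])}
top {'fovy': 55.69199492256142, 'cx': 253.767098948329, 'cy': 189.60635608238306, 'view': array([[ 0.01262759, -0.99990656,  0.00523532, -0.09384726],
       [-0.98205992, -0.01338703, -0.18809334,  0.65429925],
       [ 0.18814585, -0.00276623, -0.9821372 ,  1.15156208],
       [ 0.        ,  0.        ,  0.        ,  1.        ]])}
0.1 [0.1538299  0.50137115 0.23021092] [-0.46595586 -3.1062474   0.0032585 ] [-0.09688776  0.76999941 -0.60118025]
```

View pics/scene0.png

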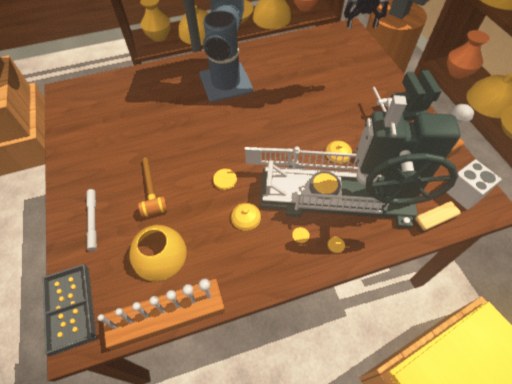

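View pics/top0.png

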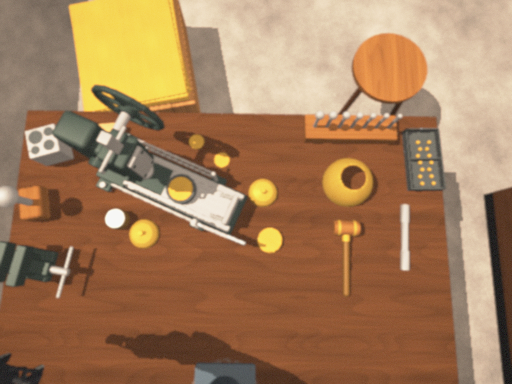

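Scene: press runs from column (upper left in top view, ~(100,150)) to open front at ~(240,210); gate sticks out to ~(243,242) in top and (250,155) in scene. Blanks stack at top (270,240); canopies at (262,192) and (144,234). Cropping close.

```bash
python3 - <<'E'
import cv2
a=cv2.imread("pics/top0.png")[120:260,90:290];cv2.imwrite("pics/topc.png",cv2.resize(a,(800,560),interpolation=cv2.INTER_CUBIC))
a=cv2.imread("pics/scene0.png")[125:265,200:400];cv2.imwrite("pics/scenec.png",cv2.resize(a,(800,560),interpolation=cv2.INTER_CUBIC))
E
```

```text
(no output)
```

View pics/topc.png

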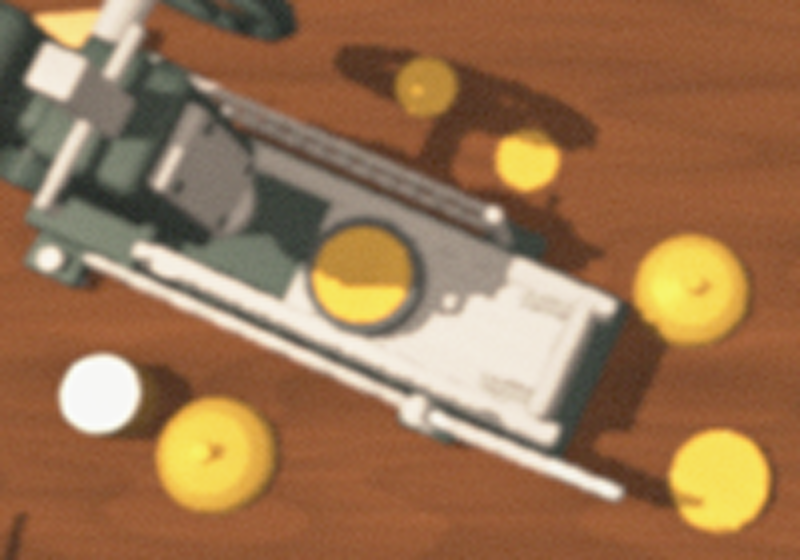

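View pics/scenec.png

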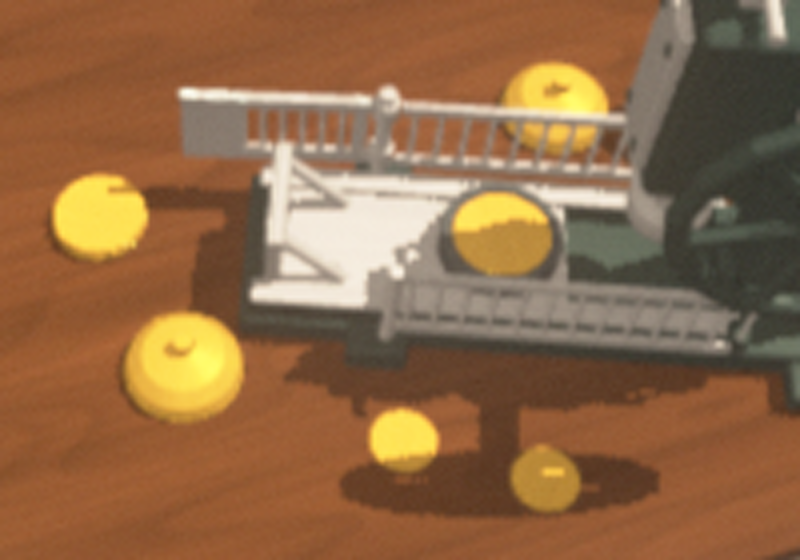

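Crops: disc in nest at top (180.5,188.8)/scene (325.5,183.3) – the one in the die (lookalikes: small discs at top (196,142),(222,160), blanks stack (270,240), all off the press). Hinge post top (194,221), gate tip (245,243), push-plate top centre ≈(232,209).

```bash
cat > h.py <<'E'
import numpy as np
from station import r
def ray(n,u,v):
    m=r.camera_model(n);f=192/np.tan(np.radians(m['fovy'])/2);V=np.array(m['view'])
    d=V[:3,:3].T@np.array([(u-m['cx'])/f,(v-m['cy'])/f,1]);return -V[:3,:3].T@V[:3,3],d
def pt(n,u,v,z):
    o,d=ray(n,u,v);return (o+d*(z-o[2])/d[2])[:2]
def tri(a,b):
    (o,d),(p,e)=ray("top",*a),ray("scene",*b)
    s=np.linalg.lstsq(np.c_[d,-e],p-o,rcond=None)[0];x,y=o+d*s[0],p+e*s[1];return (x+y)/2,np.linalg.norm(x-y)
T=lambda x,y:(90+x/4,120+y/4)
S=lambda x,y:(200+x/4,125+y/4)
E
python3 - <<'E'
from h import *
np.set_printoptions(precision=4,suppress=True)
t={}
for n,a,b,z in [("disc",T(362,275),S(502,233),.069),("hingetop",T(414,405),S(388,98),.13),("gatetip",T(620,492),S(182,93),.125),("plate",T(569,358),S(278,190),.108),("canopyA",T(690,290),S(183,368),.02),("blanks",T(720,481),S(99,216),.015),("canopyB",T(215,455),S(556,105),.02),("wax",T(100,393),S(0,0),.05)]:
    p=pt("top",*a,z);q=pt("scene",*b,z);t[n]=p;print(n,p,q,*tri(a,b))
P=np.array([[-70,0],[-170,85],[-254,0]])/1e3
W=np.array([t[k] for k in("disc","hingetop","plate")])
a=P-P.mean(0);b=W-W.mean(0)
th=np.arctan2((a[:,0]*b[:,1]-a[:,1]*b[:,0]).sum(),(a*b).sum())
R=np.array([[np.cos(th),-np.sin(th)],[np.sin(th),np.cos(th)]]);o=W.mean(0)-R@P.mean(0)
print(np.degrees(th),o,(W-(P@R.T+o))*1e3)
g=R.T@(t['gatetip']-o);print("tip in press",g,(t['gatetip']-t['hingetop']),"canopy,blanks",[R.T@(t[k]-o) for k in("canopyA","blanks","canopyB","wax")])
for p in([-260,0],[-140,0],[-170,85],[-174,-40]):print(p,R@np.array(p)/1e3+o)
s=r.state();from scipy.spatial.transform import Rotation as Ro
print(Ro.from_rotvec(s['tool_rot']).as_matrix())
E
```

```text
disc [0.6538 0.158 ] [0.6554 0.162 ] [0.6546 0.1602 0.0681] 0.004159838531532154
hingetop [0.5402 0.1003] [0.5389 0.1032] [0.5403 0.1011 0.1322] 0.0024920541488970952
gatetip [ 0.4758 -0.0602] [ 0.4757 -0.0532] [ 0.4765 -0.0569  0.1268] 0.0067878020340147345
plate [ 0.5814 -0.0176] [ 0.5823 -0.0066] [ 0.5826 -0.0125  0.1099] 0.01075119880290521
canopyA [ 0.6538 -0.1157] [ 0.6659 -0.1156] [ 0.6571 -0.1148  0.0039] 0.0026441421674454372
blanks [ 0.4909 -0.1425] [ 0.4966 -0.1394] [ 0.4916 -0.1408  0.0085] 0.004168322468116228
canopyB [0.5069 0.2839] [0.5152 0.2868] [0.5083 0.2894 0.01  ] 0.004998041005998291
wax [0.5548 0.3738] [ 0.2544 -0.1651] [ 0.5542 -0.0061  0.4845] 0.4167252355017873
66.70835707170752 [0.6829 0.2203] [[-1.4931  2.004 ]
 [ 2.5719  2.525 ]
 [-1.0788 -4.5289]]
tip in press [-0.3395  0.0793] [-0.0644 -0.1605] canopy,blanks [array([-0.3201, -0.1061]), array([-0.4092,  0.033 ]), array([-0.0111,  0.1869]), array([0.0904, 0.1784])]
[-260, 0] [ 0.5801 -0.0185]
[-140, 0] [0.6276 0.0917]
[-170, 85] [0.5377 0.0977]
[-174, -40] [0.6509 0.0446]
[[-0.956   0.2934 -0.0009]
 [ 0.2934  0.956  -0.002 ]
 [ 0.0003 -0.0021 -1.    ]]
```

{"method": "jog_arm", "body": {
  "increments": [
    {"tx": 0.02,"ty": -0.028,"tz": 0,"yaw": -1,"grip": 0},
    {"tx": 0.045,"ty": -0.062,"tz": 0,"yaw": -2,"grip": 0},
    {"tx": 0.07,"ty": -0.096,"tz": 0,"yaw": -3,"grip": 0},
    {"tx": 0.095,"ty": -0.131,"tz": 0,"yaw": -4,"grip": 0},
    {"tx": 0.12,"ty": -0.165,"tz": 0,"yaw": -5,"grip": 0},
    {"tx": 0.145,"ty": -0.2,"tz": 0,"yaw": -6,"grip": 0},
    {"tx": 0.17,"ty": -0.234,"tz": 0,"yaw": -6.3,"grip": 0},
    {"tx": 0.195,"ty": -0.268,"tz": 0,"yaw": -6.3,"grip": 0},
    {"tx": 0.22,"ty": -0.303,"tz": 0,"yaw": -6.3,"grip": 0},
    {"tx": 0.245,"ty": -0.337,"tz": 0,"yaw": -6.3,"grip": 0},
    {"tx": 0.27,"ty": -0.371,"tz": 0,"yaw": -6.3,"grip": 0},
    {"tx": 0.295,"ty": -0.406,"tz": 0,"yaw": -6.3,"grip": 0},
    {"tx": 0.32,"ty": -0.44,"tz": 0,"yaw": -6.3,"grip": 0},
    {"tx": 0.345,"ty": -0.475,"tz": 0,"yaw": -6.3,"grip": 0},
    {"tx": 0.37,"ty": -0.509,"tz": 0,"yaw": -6.3,"grip": 0},
    {"tx": 0.39,"ty": -0.537,"tz": 0,"yaw": -6.3,"grip": 0},
    {"tx": 0.403,"ty": -0.568,"tz": 0,"yaw": -6.3,"grip": 0},
    {"tx": 0.403,"ty": -0.568,"tz": 0,"yaw": -6.3,"grip": 0},
    {"tx": 0.403,"ty": -0.568,"tz": 0,"yaw": -6.3,"grip": 0}
  ]
}}

```text
time: 2.0
tcp_pos: [0.5567, -0.0666, 0.2303]
tool_rot: [-0.638, -3.074, -0.001]
wrist_force: [-0.5, -0.5, 0.4]
grip_width: -0.0001
gripper_force: 0.0
```

```bash
python3 - <<'E'
from h import *;import cv2
s=r.state();print(s['time'],s['tcp_pos'],s['tool_rot'],s['wrist_force'],s['grip_width'])
T=np.array(r.camera_model("wrist")["T_tool_cam"]);print(T)
cv2.imwrite("pics/w1.png",r.capture("wrist"))
from scipy.spatial.transform import Rotation as Ro
m=r.camera_model("wrist");f=192/np.tan(np.radians(m['fovy'])/2)
R=Ro.from_rotvec(s['tool_rot']).as_matrix()
def proj(w):
    c=np.linalg.inv(T)@np.r_[R.T@(np.array(w)-s['tcp_pos']),1];return f*c[0]/c[2]+m['cx'],f*c[1]/c[2]+m['cy'],c[2]
for w in([.5801,-.0185,.108],[.654,.159,.069],[.5377,.0977,.125],[.4758,-.0602,.125]):print(w,proj(w))
E
```

```text
2.0 [ 0.55668193 -0.06655183  0.23032464] [-6.38026402e-01 -3.07384615e+00 -8.59954261e-04] [-0.4538372  -0.5129614   0.42038976] -5.6044682905925e-05
[[ 4.96555197e-04 -9.46653847e-01 -3.22251840e-01  8.38825361e-02]
 [ 9.99999714e-01  6.54103833e-04 -3.80618010e-04  3.42569137e-04]
 [ 5.71099667e-04 -3.22251559e-01  9.46653900e-01 -1.42461569e-01]
 [ 0.00000000e+00  0.00000000e+00  0.00000000e+00  1.00000000e+00]]
[0.5801, -0.0185, 0.108] (np.float64(312.13071692967065), np.float64(187.3310000545231), np.float64(0.27852158537762284))
[0.654, 0.159, 0.069] (np.float64(481.1196167200336), np.float64(174.0028870577396), np.float64(0.31450051758206005))
[0.5377, 0.0977, 0.125] (np.float64(431.6542412100992), np.float64(95.05128574412215), np.float64(0.23513620240879407))
[0.4758, -0.0602, 0.125] (np.float64(225.29201811530515), np.float64(102.66133883321186), np.float64(0.23712551063023415))
```

View pics/w1.png

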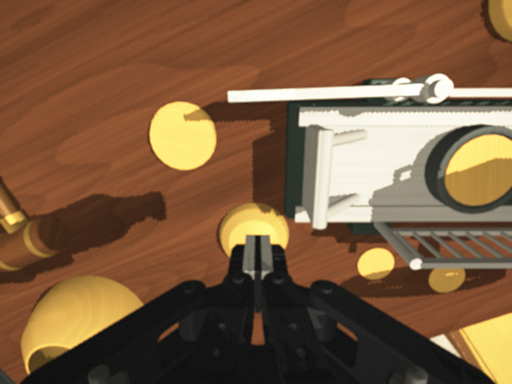

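Wrist view: push plate top from (317,125) to (325,228), disc in nest at (482,170), hinge post at (438,89), gate tip (229,97). I'll refit with these.

```bash
cat > w.py <<'E'
from h import *
from scipy.spatial.transform import Rotation as Ro
def wpt(u,v,z,s):
    m=r.camera_model("wrist");f=192/np.tan(np.radians(m['fovy'])/2);T=np.array(m["T_tool_cam"])
    R=Ro.from_rotvec(s['tool_rot']).as_matrix()
    o=R@T[:3,3]+s['tcp_pos'];d=R@T[:3,:3]@np.array([(u-m['cx'])/f,(v-m['cy'])/f,1]);return (o+d*(z-o[2])/d[2])[:2]
E
python3 - <<'E'
from w import *
s=r.state()
W=np.array([wpt(482,170,.069,s),wpt(438,89,.132,s),wpt(322,176,.108,s)]);tip=wpt(229,97,.125,s)
P=np.array([[-70,0],[-170,85],[-254,0]])/1e3
a=P-P.mean(0);b=W-W.mean(0)
th=np.arctan2((a[:,0]*b[:,1]-a[:,1]*b[:,0]).sum(),(a*b).sum())
R=np.array([[np.cos(th),-np.sin(th)],[np.sin(th),np.cos(th)]]);o=W.mean(0)-R@P.mean(0)
print(np.degrees(th),o,(W-(P@R.T+o))*1e3,"tip",R.T@(tip-o),"tcp",R.T@(s['tcp_pos'][:2]-o))
for p in([-260,0],[-140,0],[-170,85]):print(p,R@np.array(p)/1e3+o)
E
```

```text
66.0791762429999 [0.67800991 0.2248046 ] [[ 0.02014481  0.99433869]
 [ 1.93081742 -3.29994916]
 [-1.95096223  2.30561047]] tip [-0.33880733  0.07413409] tcp [-0.31486743 -0.0067694 ]
[-260, 0] [ 0.57258671 -0.01286312]
[-140, 0] [0.62124357 0.09682967]
[-170, 85] [0.53138029 0.10387175]
```

{"method": "jog_arm", "body": {
  "increments": [
    {"tx": -0.005,"ty": 0.002,"tz": -0.03},
    {"tx": -0.005,"ty": 0.002,"tz": -0.07},
    {"tx": -0.005,"ty": 0.002,"tz": -0.11},
    {"tx": -0.005,"ty": 0.002,"tz": -0.14},
    {"tx": -0.005,"ty": 0.002,"tz": -0.152},
    {"tx": -0.005,"ty": 0.002,"tz": -0.152},
    {"tx": -0.001,"ty": 0.011,"tz": -0.152},
    {"tx": 0.003,"ty": 0.02,"tz": -0.152},
    {"tx": 0.006,"ty": 0.027,"tz": -0.152},
    {"tx": 0.008,"ty": 0.032,"tz": -0.152},
    {"tx": 0.01,"ty": 0.037,"tz": -0.152},
    {"tx": 0.012,"ty": 0.041,"tz": -0.152},
    {"tx": 0.014,"ty": 0.046,"tz": -0.152},
    {"tx": 0.014,"ty": 0.046,"tz": -0.152}
  ]
}}

```text
validation failed for argument at $.in...
```

{"method": "jog_arm", "body": {
  "increments": [
    {"tx": -0.005,"ty": 0.002,"tz": -0.03,"yaw": 0,"grip": 0},
    {"tx": -0.005,"ty": 0.002,"tz": -0.07,"yaw": 0,"grip": 0},
    {"tx": -0.005,"ty": 0.002,"tz": -0.11,"yaw": 0,"grip": 0},
    {"tx": -0.005,"ty": 0.002,"tz": -0.14,"yaw": 0,"grip": 0},
    {"tx": -0.005,"ty": 0.002,"tz": -0.152,"yaw": 0,"grip": 0},
    {"tx": -0.005,"ty": 0.002,"tz": -0.152,"yaw": 0,"grip": 0},
    {"tx": -0.001,"ty": 0.011,"tz": -0.152,"yaw": 0,"grip": 0},
    {"tx": 0.003,"ty": 0.02,"tz": -0.152,"yaw": 0,"grip": 0},
    {"tx": 0.006,"ty": 0.027,"tz": -0.152,"yaw": 0,"grip": 0},
    {"tx": 0.008,"ty": 0.032,"tz": -0.152,"yaw": 0,"grip": 0},
    {"tx": 0.01,"ty": 0.037,"tz": -0.152,"yaw": 0,"grip": 0},
    {"tx": 0.012,"ty": 0.041,"tz": -0.152,"yaw": 0,"grip": 0},
    {"tx": 0.014,"ty": 0.046,"tz": -0.152,"yaw": 0,"grip": 0},
    {"tx": 0.014,"ty": 0.046,"tz": -0.152,"yaw": 0,"grip": 0}
  ]
}}

```text
time: 3.45
tcp_pos: [0.5715, -0.0195, 0.0794]
tool_rot: [0.635, 3.076, 0.002]
wrist_force: [-0.7, 0.2, -0.0]
grip_width: -0.0002
gripper_force: 0.0
```

{"method": "jog_arm", "body": {
  "increments": [
    {"tx": 0.0012,"ty": 0.0027,"tz": 0,"yaw": 0,"grip": 0},
    {"tx": 0.0028,"ty": 0.0064,"tz": 0,"yaw": 0,"grip": 0},
    {"tx": 0.0048,"ty": 0.011,"tz": 0,"yaw": 0,"grip": 0},
    {"tx": 0.0068,"ty": 0.0156,"tz": 0,"yaw": 0,"grip": 0},
    {"tx": 0.009,"ty": 0.0206,"tz": 0,"yaw": 0,"grip": 0},
    {"tx": 0.0112,"ty": 0.0256,"tz": 0,"yaw": 0,"grip": 0},
    {"tx": 0.0136,"ty": 0.031,"tz": 0,"yaw": 0,"grip": 0},
    {"tx": 0.016,"ty": 0.0365,"tz": 0,"yaw": 0,"grip": 0},
    {"tx": 0.0184,"ty": 0.042,"tz": 0,"yaw": 0,"grip": 0},
    {"tx": 0.0208,"ty": 0.0475,"tz": 0,"yaw": 0,"grip": 0},
    {"tx": 0.0232,"ty": 0.053,"tz": 0,"yaw": 0,"grip": 0},
    {"tx": 0.0256,"ty": 0.0585,"tz": 0,"yaw": 0,"grip": 0},
    {"tx": 0.028,"ty": 0.064,"tz": 0,"yaw": 0,"grip": 0},
    {"tx": 0.0304,"ty": 0.0694,"tz": 0,"yaw": 0,"grip": 0},
    {"tx": 0.0326,"ty": 0.0744,"tz": 0,"yaw": 0,"grip": 0},
    {"tx": 0.0344,"ty": 0.0785,"tz": 0,"yaw": 0,"grip": 0},
    {"tx": 0.0358,"ty": 0.0817,"tz": 0,"yaw": 0,"grip": 0},
    {"tx": 0.0366,"ty": 0.0836,"tz": 0,"yaw": 0,"grip": 0},
    {"tx": 0.0366,"ty": 0.0836,"tz": 0,"yaw": 0,"grip": 0}
  ]
}}

```text
time: 5.35
tcp_pos: [0.6079, 0.0641, 0.0791]
tool_rot: [0.635, 3.076, 0.002]
wrist_force: [-0.9, 0.8, 0.1]
grip_width: 0.0002
gripper_force: 0.5
```

```bash
python3 - <<'E'
from w import *;import cv2
s=r.state();print(s['time'],s['tcp_pos'],s['wrist_force'])
a=r.capture("top");b=r.capture("scene")
A=cv2.resize(a[120:260,110:290],(540,420),interpolation=cv2.INTER_CUBIC)
B=cv2.resize(b[125:265,200:400],(250,175),interpolation=cv2.INTER_CUBIC)
c=np.zeros((420,800,3),np.uint8);c[:,:540]=A;c[:175,540:790]=B;
w=r.capture("wrist");c[190:190+192,540:796]=cv2.resize(w,(256,192))
cv2.imwrite("pics/m2.png",c)
E
```

```text
5.35 [0.60793349 0.06409781 0.07905421] [-0.90477163  0.83854616  0.13168446]
```

View pics/m2.png

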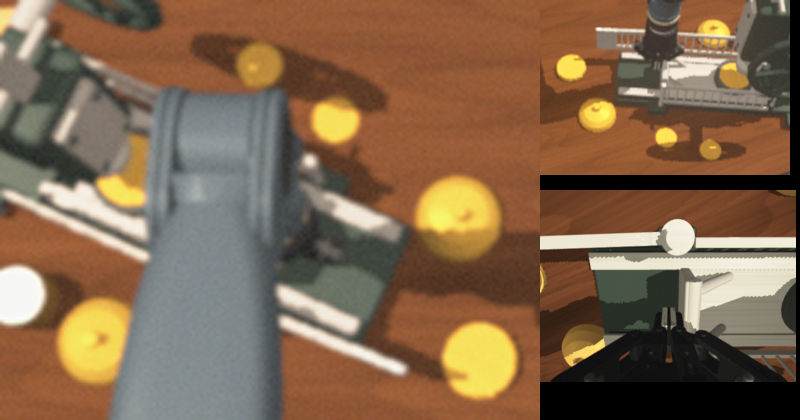

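Slide is following the fingers (plate just ahead of fingertips in wrist view), gate unmoved, disc in die. Continue gently.

{"method": "jog_arm", "body": {
  "increments": [
    {"tx": 0.001,"ty": 0.0023,"tz": 0,"yaw": 0,"grip": 0},
    {"tx": 0.0024,"ty": 0.0055,"tz": 0,"yaw": 0,"grip": 0},
    {"tx": 0.0038,"ty": 0.0087,"tz": 0,"yaw": 0,"grip": 0},
    {"tx": 0.005,"ty": 0.0115,"tz": 0,"yaw": 0,"grip": 0},
    {"tx": 0.0058,"ty": 0.0133,"tz": 0,"yaw": 0,"grip": 0},
    {"tx": 0.0064,"ty": 0.0147,"tz": 0,"yaw": 0,"grip": 0},
    {"tx": 0.0068,"ty": 0.0156,"tz": 0,"yaw": 0,"grip": 0},
    {"tx": 0.0072,"ty": 0.0165,"tz": 0,"yaw": 0,"grip": 0}
  ]
}}

```text
time: 6.3
tcp_pos: [0.6151, 0.0799, 0.0793]
tool_rot: [0.636, 3.076, -0.0]
wrist_force: [1.2, -2.9, -0.6]
grip_width: -0.0
gripper_force: 1.5
```

{"method": "jog_arm", "body": {
  "increments": [
    {"tx": 0.0004,"ty": 0.0009,"tz": 0,"yaw": 0,"grip": 0},
    {"tx": 0.0008,"ty": 0.0018,"tz": 0,"yaw": 0,"grip": 0},
    {"tx": 0.0012,"ty": 0.0027,"tz": 0,"yaw": 0,"grip": 0}
  ]
}}

```text
time: 6.6
tcp_pos: [0.6162, 0.0826, 0.0793]
tool_rot: [0.636, 3.076, -0.0]
wrist_force: [1.3, -3.9, -1.3]
grip_width: 0.0003
gripper_force: 1.5
```

Only ~4 N so far: that is the moving friction, not the stop yet.

{"method": "jog_arm", "body": {
  "increments": [
    {"tx": 0.0004,"ty": 0.0009,"tz": 0,"yaw": 0,"grip": 0},
    {"tx": 0.0008,"ty": 0.0018,"tz": 0,"yaw": 0,"grip": 0},
    {"tx": 0.0012,"ty": 0.0027,"tz": 0,"yaw": 0,"grip": 0}
  ]
}}

```text
time: 6.9
tcp_pos: [0.6167, 0.0839, 0.0793]
tool_rot: [-0.637, -3.076, 0.006]
wrist_force: [-1.9, -8.4, -0.2]
grip_width: -0.0
gripper_force: 4.0
```

{"method": "jog_arm", "body": {
  "increments": [
    {"tx": 0.0004,"ty": 0.0009,"tz": 0,"yaw": 0,"grip": 0},
    {"tx": 0.0008,"ty": 0.0018,"tz": 0,"yaw": 0,"grip": 0}
  ]
}}

```text
time: 7.1
tcp_pos: [0.6167, 0.0839, 0.0794]
tool_rot: [-0.638, -3.074, 0.012]
wrist_force: [-3.3, -12.3, 1.5]
grip_width: 0.0
gripper_force: 6.2
```

{"method": "jog_arm", "body": {
  "increments": [
    {"tx": 0.0004,"ty": 0.0009,"tz": 0,"yaw": 0,"grip": 0},
    {"tx": 0.0008,"ty": 0.0018,"tz": 0,"yaw": 0,"grip": 0}
  ]
}}

```text
time: 7.3
tcp_pos: [0.6167, 0.0839, 0.0794]
tool_rot: [-0.64, -3.073, 0.018]
wrist_force: [-5.0, -15.8, 4.3]
grip_width: 0.0002
gripper_force: 8.4
```

Force built to ~16 N with no motion: the slide is against its stop. Now plan the retreat, route to the gate's outer side and arc.

```bash
python3 - <<'E'
from w import *
np.set_printoptions(precision=3,suppress=True)
s=r.state();print(s['joint_positions'])
th=np.radians(66.3);R=np.array([[np.cos(th),-np.sin(th)],[np.sin(th),np.cos(th)]])
c0=np.array([.6167,.0839]);p0=np.array([-.1545,-.001])
W=lambda p:R@(np.array(p)-p0)+c0
H=np.array([-.170,.085])
def tcp(g,ex=0,L=.135):
    g=np.radians(g);d=np.array([-np.sin(g),-np.cos(g)]);n=np.array([-np.cos(g),np.sin(g)])
    return W(H+L*d+(.004+.0145*abs(np.cos(g))+.011*abs(np.sin(g))+ex)*n)
print("back",W([-.21,-.001])-c0,"start",tcp(86,.03)-c0)
b=tcp(86,.03)
for g in list(range(86,-1,-4))+[0]:print(g,tcp(g)-b)
E
```

```text
[ 0.033  0.325  0.113  1.364 -0.01   0.443]
back [-0.022 -0.051] start [-0.174 -0.091]
86 [ 0.028 -0.01 ]
82 [ 0.036 -0.014]
78 [ 0.044 -0.017]
74 [ 0.052 -0.02 ]
70 [ 0.061 -0.022]
66 [ 0.07  -0.024]
62 [ 0.078 -0.025]
58 [ 0.087 -0.025]
54 [ 0.097 -0.025]
50 [ 0.106 -0.024]
46 [ 0.115 -0.023]
42 [ 0.124 -0.021]
38 [ 0.133 -0.018]
34 [ 0.142 -0.014]
30 [ 0.151 -0.01 ]
26 [ 0.159 -0.005]
22 [ 0.168 -0.   ]
18 [0.176 0.006]
14 [0.183 0.013]
10 [0.19 0.02]
6 [0.196 0.028]
2 [0.202 0.036]
0 [0.205 0.04 ]
```

{"method": "jog_arm", "body": {
  "increments": [
    {"tx": -0.004,"ty": -0.009,"tz": 0,"yaw": 0,"grip": 0},
    {"tx": -0.013,"ty": -0.03,"tz": 0,"yaw": 0,"grip": 0},
    {"tx": -0.024,"ty": -0.056,"tz": 0.01,"yaw": 0,"grip": 0},
    {"tx": -0.024,"ty": -0.056,"tz": 0.045,"yaw": 0,"grip": 0},
    {"tx": -0.024,"ty": -0.056,"tz": 0.085,"yaw": 0,"grip": 0},
    {"tx": -0.024,"ty": -0.056,"tz": 0.115,"yaw": 0,"grip": 0},
    {"tx": -0.024,"ty": -0.056,"tz": 0.125,"yaw": 0,"grip": 0},
    {"tx": -0.05,"ty": -0.063,"tz": 0.125,"yaw": 0,"grip": 0},
    {"tx": -0.085,"ty": -0.072,"tz": 0.125,"yaw": 0,"grip": 0},
    {"tx": -0.12,"ty": -0.081,"tz": 0.125,"yaw": 0,"grip": 0},
    {"tx": -0.155,"ty": -0.091,"tz": 0.125,"yaw": 0,"grip": 0},
    {"tx": -0.176,"ty": -0.096,"tz": 0.125,"yaw": 0,"grip": 0},
    {"tx": -0.176,"ty": -0.096,"tz": 0.115,"yaw": 0,"grip": 0},
    {"tx": -0.176,"ty": -0.096,"tz": 0.085,"yaw": 0,"grip": 0},
    {"tx": -0.176,"ty": -0.096,"tz": 0.085,"yaw": 0,"grip": 0}
  ]
}}

```text
time: 8.8
tcp_pos: [0.4401, -0.0057, 0.1592]
tool_rot: [-0.633, -3.068, -0.002]
wrist_force: [-0.7, -0.2, -0.5]
grip_width: -0.0004
gripper_force: 0.0
```

```bash
python3 - <<'E'
from w import *;import cv2
s=r.state();print(s['time'],s['tcp_pos'],s['wrist_force'])
c=np.zeros((420,800,3),np.uint8)
c[:,:540]=cv2.resize(r.capture("top")[120:260,110:290],(540,420),interpolation=cv2.INTER_CUBIC)
c[:175,540:790]=cv2.resize(r.capture("scene")[125:265,200:400],(250,175),interpolation=cv2.INTER_CUBIC)
c[190:382,540:796]=cv2.resize(r.capture("wrist"),(256,192))
cv2.imwrite("pics/m3.png",c)
E
```

```text
8.8 [ 0.4400628  -0.00567716  0.15916061] [-0.73668208 -0.24984072 -0.53697256]
```

View pics/m3.png

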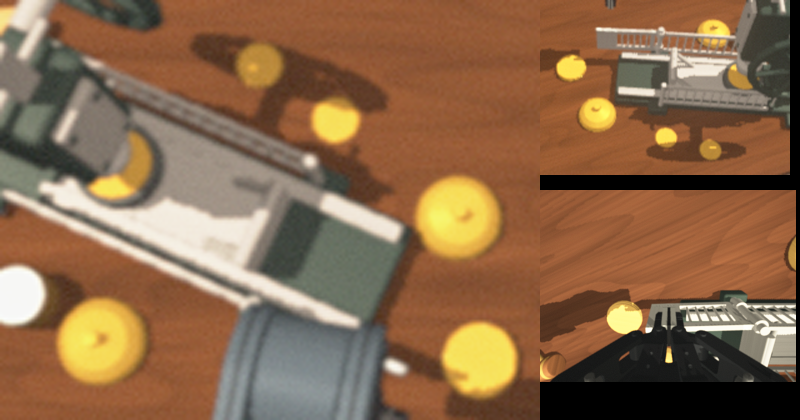

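Slide is home (plate at the guards' front ends), disc in nest at (125,170) of the crop, gate still open and bystanders unmoved. Descend beside the gate and start sweeping.

{"method": "jog_arm", "body": {
  "increments": [
    {"tx": 0,"ty": 0,"tz": -0.035,"yaw": 0,"grip": 0},
    {"tx": 0.001,"ty": 0,"tz": -0.065,"yaw": 0,"grip": 0},
    {"tx": 0.002,"ty": -0.001,"tz": -0.078,"yaw": 0,"grip": 0},
    {"tx": 0.002,"ty": -0.001,"tz": -0.078,"yaw": 0,"grip": 0},
    {"tx": 0.01,"ty": -0.005,"tz": -0.078,"yaw": 0,"grip": 0},
    {"tx": 0.02,"ty": -0.008,"tz": -0.078,"yaw": 0,"grip": 0},
    {"tx": 0.03,"ty": -0.011,"tz": -0.078,"yaw": 0,"grip": 0},
    {"tx": 0.038,"ty": -0.015,"tz": -0.078,"yaw": 0,"grip": 0},
    {"tx": 0.046,"ty": -0.018,"tz": -0.078,"yaw": 0,"grip": 0},
    {"tx": 0.054,"ty": -0.021,"tz": -0.078,"yaw": 0,"grip": 0},
    {"tx": 0.063,"ty": -0.023,"tz": -0.078,"yaw": 0,"grip": 0},
    {"tx": 0.072,"ty": -0.025,"tz": -0.078,"yaw": 0,"grip": 0},
    {"tx": 0.08,"ty": -0.026,"tz": -0.078,"yaw": 0,"grip": 0}
  ]
}}

```text
time: 10.25
tcp_pos: [0.5236, -0.0331, 0.0863]
tool_rot: [-0.636, -3.076, -0.0]
wrist_force: [-0.4, 1.9, 1.3]
grip_width: 0.0002
gripper_force: 0.7
```

{"method": "jog_arm", "body": {
  "increments": [
    {"tx": 0.007,"ty": 0.001,"tz": 0,"yaw": 0,"grip": 0},
    {"tx": 0.016,"ty": 0.001,"tz": 0,"yaw": 0,"grip": 0},
    {"tx": 0.025,"ty": 0.002,"tz": 0,"yaw": 0,"grip": 0},
    {"tx": 0.034,"ty": 0.003,"tz": 0,"yaw": 0,"grip": 0},
    {"tx": 0.043,"ty": 0.005,"tz": 0,"yaw": 0,"grip": 0},
    {"tx": 0.052,"ty": 0.008,"tz": 0,"yaw": 0,"grip": 0},
    {"tx": 0.061,"ty": 0.012,"tz": 0,"yaw": 0,"grip": 0},
    {"tx": 0.07,"ty": 0.016,"tz": 0,"yaw": 0,"grip": 0},
    {"tx": 0.078,"ty": 0.021,"tz": 0,"yaw": 0,"grip": 0},
    {"tx": 0.087,"ty": 0.026,"tz": 0,"yaw": 0,"grip": 0},
    {"tx": 0.095,"ty": 0.032,"tz": 0,"yaw": 0,"grip": 0},
    {"tx": 0.102,"ty": 0.039,"tz": 0,"yaw": 0,"grip": 0},
    {"tx": 0.106,"ty": 0.043,"tz": 0,"yaw": 0,"grip": 0},
    {"tx": 0.109,"ty": 0.046,"tz": 0,"yaw": 0,"grip": 0}
  ]
}}

```text
time: 11.65
tcp_pos: [0.6322, 0.0135, 0.0864]
tool_rot: [-0.635, -3.077, 0.0]
wrist_force: [-2.9, 0.9, 1.5]
grip_width: -0.0003
gripper_force: 1.4
```

{"method": "jog_arm", "body": {
  "increments": [
    {"tx": 0.003,"ty": 0.004,"tz": 0,"yaw": 0,"grip": 0},
    {"tx": 0.006,"ty": 0.007,"tz": 0,"yaw": 0,"grip": 0},
    {"tx": 0.009,"ty": 0.011,"tz": 0,"yaw": 0,"grip": 0},
    {"tx": 0.011,"ty": 0.014,"tz": 0,"yaw": 0,"grip": 0},
    {"tx": 0.012,"ty": 0.016,"tz": 0,"yaw": 0,"grip": 0}
  ]
}}

```text
time: 12.15
tcp_pos: [0.6441, 0.0291, 0.0863]
tool_rot: [0.636, 3.076, -0.0]
wrist_force: [-2.6, -0.5, 2.6]
grip_width: -0.0
gripper_force: 1.2
```

{"method": "jog_arm", "body": {
  "increments": [
    {"tx": 0.0004,"ty": 0.0009,"tz": 0,"yaw": 0,"grip": 0},
    {"tx": 0.0008,"ty": 0.0018,"tz": 0,"yaw": 0,"grip": 0}
  ]
}}

```text
time: 12.35
tcp_pos: [0.6448, 0.0306, 0.0863]
tool_rot: [0.636, 3.076, -0.0]
wrist_force: [-1.0, -0.6, 1.8]
grip_width: 0.0001
gripper_force: 1.1
```

{"method": "jog_arm", "body": {
  "increments": [
    {"tx": 0.0004,"ty": 0.0009,"tz": 0,"yaw": 0,"grip": 0},
    {"tx": 0.0008,"ty": 0.0018,"tz": 0,"yaw": 0,"grip": 0}
  ]
}}

```text
time: 12.55
tcp_pos: [0.6456, 0.0323, 0.0863]
tool_rot: [0.636, 3.076, -0.001]
wrist_force: [-1.3, -2.2, 2.1]
grip_width: 0.0002
gripper_force: 1.4
```

{"method": "jog_arm", "body": {
  "increments": [
    {"tx": 0.0004,"ty": 0.0009,"tz": 0,"yaw": 0,"grip": 0},
    {"tx": 0.0008,"ty": 0.0018,"tz": 0,"yaw": 0,"grip": 0}
  ]
}}

```text
time: 12.75
tcp_pos: [0.6457, 0.0325, 0.0864]
tool_rot: [-0.638, -3.076, 0.006]
wrist_force: [-4.2, -6.7, 2.8]
grip_width: 0.0001
gripper_force: 3.2
```

{"method": "jog_arm", "body": {
  "increments": [
    {"tx": 0.0004,"ty": 0.0009,"tz": 0,"yaw": 0,"grip": 0},
    {"tx": 0.0008,"ty": 0.0018,"tz": 0,"yaw": 0,"grip": 0}
  ]
}}

```text
time: 12.95
tcp_pos: [0.6458, 0.0326, 0.0865]
tool_rot: [-0.639, -3.074, 0.012]
wrist_force: [-5.7, -9.4, 3.8]
grip_width: -0.0001
gripper_force: 4.6
```

{"method": "jog_arm", "body": {
  "increments": [
    {"tx": 0.0004,"ty": 0.0009,"tz": 0,"yaw": 0,"grip": 0},
    {"tx": 0.0008,"ty": 0.0018,"tz": 0,"yaw": 0,"grip": 0}
  ]
}}

```text
time: 13.15
tcp_pos: [0.6459, 0.0328, 0.0865]
tool_rot: [-0.641, -3.073, 0.017]
wrist_force: [-6.6, -12.5, 7.1]
grip_width: -0.0003
gripper_force: 6.2
```

Gate is at its stop. Back off, lift, and look.

{"method": "jog_arm", "body": {
  "increments": [
    {"tx": -0.004,"ty": -0.009,"tz": 0,"yaw": 0,"grip": 0},
    {"tx": -0.012,"ty": -0.028,"tz": 0,"yaw": 0,"grip": 0},
    {"tx": -0.022,"ty": -0.051,"tz": 0,"yaw": 0,"grip": 0},
    {"tx": -0.024,"ty": -0.056,"tz": 0.03,"yaw": 0,"grip": 0},
    {"tx": -0.024,"ty": -0.056,"tz": 0.07,"yaw": 0,"grip": 0},
    {"tx": -0.024,"ty": -0.056,"tz": 0.11,"yaw": 0,"grip": 0},
    {"tx": -0.05,"ty": -0.07,"tz": 0.14,"yaw": 0,"grip": 0},
    {"tx": -0.09,"ty": -0.09,"tz": 0.15,"yaw": 0,"grip": 0},
    {"tx": -0.13,"ty": -0.11,"tz": 0.15,"yaw": 0,"grip": 0},
    {"tx": -0.17,"ty": -0.13,"tz": 0.15,"yaw": 0,"grip": 0},
    {"tx": -0.21,"ty": -0.15,"tz": 0.15,"yaw": 0,"grip": 0},
    {"tx": -0.25,"ty": -0.17,"tz": 0.15,"yaw": 0,"grip": 0},
    {"tx": -0.28,"ty": -0.18,"tz": 0.15,"yaw": 0,"grip": 0},
    {"tx": -0.28,"ty": -0.18,"tz": 0.15,"yaw": 0,"grip": 0},
    {"tx": -0.28,"ty": -0.18,"tz": 0.15,"yaw": 0,"grip": 0}
  ]
}}

```text
time: 14.65
tcp_pos: [0.3683, -0.1421, 0.2364]
tool_rot: [0.637, 3.074, 0.001]
wrist_force: [0.1, 0.2, -0.1]
grip_width: -0.0005
gripper_force: 0.0
```

```bash
python3 - <<'E'
from w import *;import cv2
s=r.state();print(s['time'],s['tcp_pos'],s['wrist_force'])
c=np.zeros((560,800,3),np.uint8)
c[:420,:540]=cv2.resize(r.capture("top")[120:260,110:290],(540,420),interpolation=cv2.INTER_CUBIC)
c[:175,540:790]=cv2.resize(r.capture("scene")[125:265,200:400],(250,175),interpolation=cv2.INTER_CUBIC)
cv2.imwrite("pics/m4.png",c[:420])
E
```

```text
14.65 [ 0.36832597 -0.14205199  0.23641769] [ 0.05758126  0.22803838 -0.07541191]
```

View pics/m4.png

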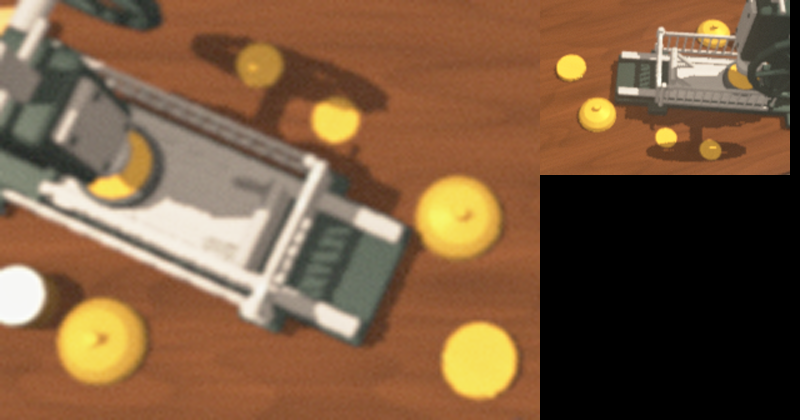

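Gate lies shut across the front from the hinge post (258,305) to the far post (315,165), slide is home behind it, disc in nest, and bystanders are in place.

```bash
python3 -c "
from station import r
print(r.hand_in())"
```

```text
the job is handed in; nothing more can be done
None
```

I pushed the slide home against its stop with the disc still in its nest, then shut the gate against its stop. In the last pictures nothing else near the press had moved. I handed the job in after about 15 s of robot time, and no verdict was returned.

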